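# Hold the coin box on its pad for fastening

### The arm

A 6-joint arm with a two-finger parallel gripper is mounted at the origin on the work surface. World frame = base frame: x ahead of the robot, y to its left, z up, the work surface at z = 0. Lengths are in m, angles in rad, forces in N, time in s.
With the tool pointing down it reaches from about 0.3 to 0.875 m from the base axis. Payload 6.4 kg.
Tool frame: the origin (TCP) lies between the finger pads; the fingertips stand tip_extent ahead of it and the grasp point (between the pads) lies 5 mm behind it (tip_extent is the distance from the TCP to the fingertips, in m); z points along the fingers, y is the direction in which the jaws open and shut (so a half turn about z gives the same grasp; the last joint's range is limited). The gripper opens to 85 mm and grips with 20 to 120 N. Pads are 22 mm wide; open, the fingers measure 114 mm over their backs; the gripper's body (76 mm by 85 mm) begins 54 mm behind the grasp point. The pads swing forward as they close: fully open they stand 13 mm farther back than shut.
Start: joints at [1.046, 0.181, 1.607, -0, 1.354, -0.206], TCP at [0.18, 0.546, 0.245] pointing down, gripper open.
Joint ranges: [-2.99, 2.99], [-0.89, 2.07], [0.3, 2.58], [-1.14, 4.28], [0, 2.63], [-3.12, 3.12]. Speed limits (rad/s): [2.57, 2.57, 3.01, 3.14, 3.14, 3.14].

### API

Orientations are given as a unit quaternion [w, x, y, z].
In Python, from bench import * gives the robot as it stands.
- The arm moves only by the shell command python3 -m jog 'ROWS'. ROWS is JSON, a list of rows, each a list of 3 entries, a list of its own where there are three numbers: the shift along the tool's x, y, z in mm, then the turn, a rotation vector about the tool's x, y, z in rad, then the opening, from 0 (shut) to 1 (fully open). A call has 1 to 20 rows; each row is the pose to reach, as a shift and turn from the pose measured when the call began, along the tool's axes at that moment; what a row does not reach only later rows make up. A row lasts 1/12 s, in which the tool goes at most 41.7 mm and 7.16 degrees, less where a joint would pass 70% of its speed; a pose out of reach is approached as far as the arm can. A call with a gripper value outside its range is refused whole. The fingers move at their own pace and stop on an object; the grip force is fixed at half the most. Time passes only in rows, so rows that repeat a pose let the fingers close. It gives the time, the measured TCP pose, the force and the opening at its end, in the units of the state.
- get_obs(): the state, without advancing time (a new reading comes with each control period).
- camera(name): name is "side" or "top" or "wrist"; returns (picture, depth): 420x560x3 uint8, red, green, blue; 420x560 float32, m along the optical axis (not along the pixel's ray), 0 where there is no reading.
- get_calibration(name): a dict with "fx", "fy", "cx", "cy" (pixels), "world_from_camera" (4x4, takes a point from camera to world coordinates). Camera axes: x right, y down, z forward; pixel columns grow to the right and rows downward; lengths in m; the calibration is good to about 2 mm. The wrist camera is an equidistant fisheye: a pixel r from the principal point sees the ray r / f radians off the axis. A picture is of the moment at which its call begins: read the wrist's pose just before it. get_calibration takes no time and is no camera call; for the wrist camera it gives the pose at the moment of the call.
- hand_in(): hands the job in, once; it reports no verdict.
The state is a dict: "time_s": time; "q": joint angles; "dq": joint speeds; "joint_efforts": joint torques, N m; "eef_pos": TCP position; "eef_rot": TCP orientation; "wrist_force": force on the tool from outside, world axes, zero at the start; "torque": the same for the moment, N m; "opening": opening from 0.0 (shut) to 1.0 (fully open).
Only numpy, scipy, OpenCV 4.12 (cv2) and the standard library are available. Lean on these libraries where they do the work, as an engineer would, in place of code of your own. Each camera call takes 0.05 s, during which the arm holds its last target.

### The job

Pick up the tin coin box, lift it clear of the counter and hold it upright with its back plate squarely covering the sprung rubber pad on the plank's front lip, corner holes over corner holes. Push it straight back into the pad with a steady force of about 10 N (never over 25 N) so that the attendant can screw it on, and finish like that: still gripping the box and pushing, not letting go. Leave the hanging scent capsules, the chock and the tread gauge undisturbed.

Things in the scene. Friction and masses are not known exactly. Their poses are not given: they have to be found in the camera images.
- box: loose tin coin box, about 0.35 kg, standing upright on the table: closed body 60 mm deep (x) x 50 mm wide (y) x 72 mm high, with a flat back plate 4 mm thick, 70 mm wide and 80 mm high, standing upright across its rear (-x) side, plate bottom level with the box bottom. Origin at the underside's centre of the 60 x 50 body; +x points from the back plate to the front (keyhole side), z up. It can be gripped across its 50 mm width from above (fingers closing along y).
- box_back (a point): centre of the rear face of the coin box's back plate: 34 mm behind (-x of) the box origin and 40 mm above the underside; axes as the box
- plank: fixed galvanized steel plank, a raised shelf along y, 540 mm long, 190 mm deep, top 125 mm above the table, with a vertical lip (20 to 125 mm high) along its front edge, which faces away from the robot; origin at table level under the middle of the lip's front face; +x points out of the lip, away from the robot (yawed up to 0.12 rad), y along the plank. A shallow fixed tray (30 mm high) stands on its top along the rear edge, nearest the robot
- pad_mount: fixed mount of the rubber pad on the lip, with the pad it carries. It takes one of the four places along the lip, 115 mm apart (hooks take the others). Origin at table level below it, on the lip's face; +x points out of the lip
- pad_face (a point): centre of the front face of the dark rubber pad, an upright plate 70 mm wide, 80 mm high (same outline as the box's back plate), from 35 to 115 mm above the table. At rest the face stands 26 mm out from the lip. +x points out of the lip, z up. The point moves with the pad
- pad (a joint): how far the pad is pushed in towards the lip, in m: 0 at rest, 0.017 at its hard stop. It is spring-backed: 1.2 N per mm, no preload, so 10 N pushes it in about 8 mm; it springs back
- hook_a: fixed bent steel hook on the lip, on a 28 x 40 mm back plate, standing out 41 mm, between 75 and 115 mm above the table; origin at table level below it, on the lip's face; +x points out of the lip. Carries a scent capsule
- hook_b: fixed bent steel hook on the lip, on a 28 x 40 mm back plate, standing out 41 mm, between 75 and 115 mm above the table; origin at table level below it, on the lip's face; +x points out of the lip. Carries a scent capsule
- hook_c: fixed bent steel hook on the lip, on a 28 x 40 mm back plate, standing out 41 mm, between 75 and 115 mm above the table; origin at table level below it, on the lip's face; +x points out of the lip. Empty
- capsule_a (a joint): swing, in rad, of the orange scent capsule (27 mm thick, 66 mm long with its ring) that hangs on hook_a, 27 mm out from the lip; 0 = hanging straight down
- capsule_b (a joint): the same for the capsule on hook_b
- chock: loose small grey rubber wheel chock, 50 x 75 x 44 mm, lying on the table beyond one end of the row of hooks; origin at its underside's centre
- gauge: loose blue plastic tread depth gauge, T-shaped, 34 x 94 x 10 mm, lying on the table beyond one end of the row of hooks; origin at the underside of its stem
Things that resemble listed ones, but are neither listed nor needed, are in the scene too. Of the things like the box, leave any that is yellow; of the rest the larger one is meant.

How it is judged:
On the way, in this order (a step that is already met when the one before it is completed fails the run):
1. the coin box is lifted clear of the table (height (world z) of box above 0.02 m), for 0.2 s.
2. the box is pressed squarely on the pad, with 5 to 16 N, for half a second (contact force between box and pad_mount between 5 and 16 N and y of box_back in the frame of pad_face between -0.008 and 0.008 m and z of box_back in the frame of pad_face between -0.008 and 0.008 m and x of box_back in the frame of pad_face between -0.005 and 0.005 m and angle between the x axis of box and the x axis of pad_face, either way round below 0.1 rad and angle between box's own z axis and vertical below 0.1 rad), for 0.5 s.
At the end, for the whole second after the job is handed in: The coin box is still gripped, at rest, upright and square to the pad (within 0.1 rad), off the table, its back plate on the pad and centred on it within 8 mm sideways and in height, and pushes on the pad with 5 to 16 N (the pad pushed in about 4 to 13 mm) all through the last second (all of step 2 and linear speed of box below 0.02 m/s and contact force between box and the fingers above 1 N and height (world z) of box above 0.02 m); the arm keeps its last pose, push and grip.
It fails at once if the pad is pushed with more than 25 N (contact force between box and pad_mount above 25 N).
It fails at once if a hanging scent capsule is knocked (swings over 0.5 rad) (value of joint any of capsule_a, capsule_b above 0.5 rad or value of joint any of capsule_a, capsule_b below -0.5 rad).
It fails at once if the chock or the tread gauge is moved over 20 mm (distance of any of chock, gauge from where it was at the start of the episode above 0.02 m).
It also fails if it takes over 42 s, if anything falls off the work surface, if the arm or the gripper's body presses on something with over 40 N, if the wrist force passes 120 N, or if a joint passes its speed limit or range.

## Working session

There is one attempt and no reset: what is moved stays moved. The work goes in short steps, Python scripts to look and compute and a shell command to move; the robot and the scene stay as the last step left them, time stands still between calls to the robot, and variables do not carry over. Pictures are saved under pics/ and viewed, and the job is handed in when it is done.

```bash
mkdir -p pics; ls; python3 - <<'E'
from bench import *
import cv2
o=get_obs();print(o)
for n in("side","top","wrist"):
    p,d=camera(n);cv2.imwrite(f"pics/{n}0.png",p[:,:,::-1]);import numpy as np
    np.savez(f"pics/{n}0.npz",p=p,d=d,**{k:np.array(v) for k,v in get_calibration(n).items() if not isinstance(v,str)})
    print(n,get_calibration(n))
E
```

```text
pics
{'time_s': 0.0, 'q': array([ 1.04571871e+00,  1.81568115e-01,  1.60799624e+00, -7.31162164e-06,
        1.35379030e+00, -2.06295409e-01]), 'dq': array([-0.00035265, -0.00126539, -0.00097726,  0.00034984, -0.00070395,
       -0.00160432]), 'joint_efforts': array([-6.38954825e-04, -4.44874692e+01, -3.51340306e+01, -3.27226935e-04,
        9.11786046e-03, -5.78059030e-06]), 'eef_pos': array([0.17992652, 0.54557425, 0.24437459]), 'eef_rot': array([-3.11703745e-04,  1.58716215e-01,  9.87323851e-01, -8.24023009e-04]), 'wrist_force': array([0.26060261, 0.11371975, 0.28654545]), 'torque': array([ 0.04219911, -0.05038745,  0.03452512]), 'opening': 1.0018760272970642}
side {'fx': 391.11923349941105, 'fy': 391.11923349941105, 'cx': 283.192804198805, 'cy': 208.49599485973877, 'world_from_camera': array([[-0.93282761, -0.17826069,  0.3131386 ,  0.34568442],
       [-0.36017208,  0.43614996, -0.82465101,  0.66327023],
       [ 0.01042747, -0.88204101, -0.47105724,  0.48815408],
       [ 0.        ,  0.        ,  0.        ,  1.        ]])}
top {'fx': 431.0574049687314, 'fy': 431.0574049687314, 'cx': 279.5740305415143, 'cy': 213.26260199942544, 'world_from_camera': array([[-0.02817638, -0.99238404,  0.1199167 ,  0.50105986],
       [-0.99959813,  0.02759948, -0.00646926,  0.01585421],
       [ 0.00311035, -0.12005079, -0.99276288,  1.06346796],
       [ 0.        ,  0.        ,  0.        ,  1.        ]])}
wrist {'fx': 325.19226210127806, 'fy': 325.19226210127806, 'cx': 277.16049479400556, 'cy': 211.31248865134185, 'world_from_camera': array([[ 0.31284627,  0.91528205,  0.25374395,  0.11611867],
       [ 0.94980313, -0.30116297, -0.08470468,  0.56725077],
       [-0.00111039,  0.26750634, -0.96355546,  0.37344259],
       [ 0.        ,  0.        ,  0.        ,  1.        ]])}
```

View pics/side0.png

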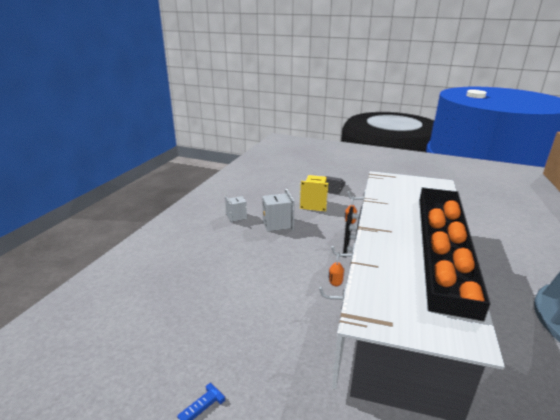

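View pics/top0.png

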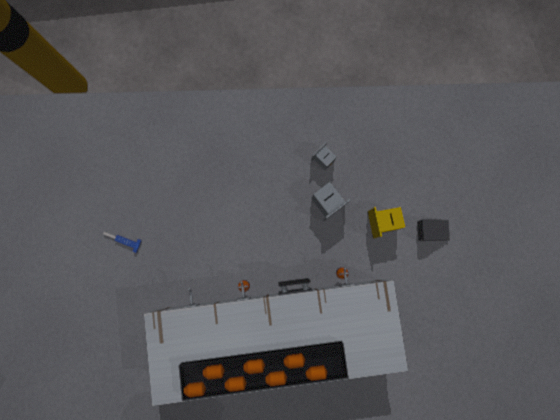

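View pics/wrist0.png

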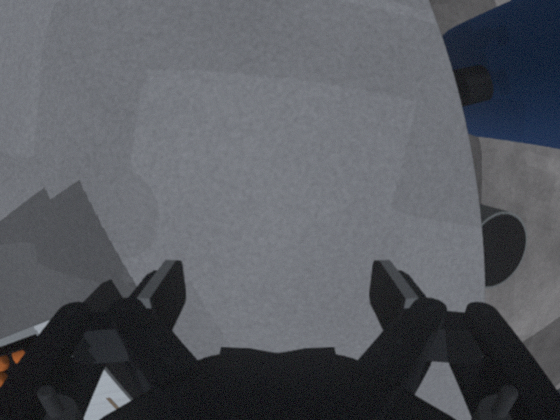

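Candidates for the coin box in the top view are the small grey box at (326,157), the larger grey box at (329,200) and the yellow box at (388,220). I choose the grey one at (329,200) because it isn't yellow and is the larger of the other two. The pad is at (295,283), between the hooks at about (243,287) and (342,273). The gauge is at (125,241) and the chock at (433,230).

```bash
python3 - <<'E'
import cv2,numpy as np
p=cv2.imread("pics/top0.png");c=p[135:315,220:410];cv2.imwrite("pics/topc.png",cv2.resize(c,None,fx=4,fy=3.3,interpolation=cv2.INTER_CUBIC)[:600,:800])
c=p[140:240,290:370];cv2.imwrite("pics/topb.png",cv2.resize(c,None,fx=6,fy=6,interpolation=cv2.INTER_CUBIC))
p=cv2.imread("pics/side0.png");c=p[165:305,210:390];cv2.imwrite("pics/sidec.png",cv2.resize(c,None,fx=4,fy=4,interpolation=cv2.INTER_CUBIC))
for n in("top","side"):
    z=np.load(f"pics/{n}0.npz");d=z["d"]
    T=z["world_from_camera"];v,u=np.mgrid[0:420,0:560]
    P=np.stack([(u-z["cx"])/z["fx"]*d,(v-z["cy"])/z["fy"]*d,d],-1)@T[:3,:3].T+T[:3,3]
    np.save(f"pics/{n}P.npy",P)
    if n=="top":
        for uv in[(326,157),(329,200),(388,220),(295,283),(433,230),(200,200),(125,241),(250,330)]:print(uv,P[uv[1],uv[0]].round(4))
    else:
        for uv in[(277,212),(347,235),(380,250),(314,195),(200,280)]:print(uv,P[uv[1],uv[0]].round(4))
E
```

```text
(326, 157) [ 0.7573 -0.1066  0.0477]
(329, 200) [ 0.6487 -0.1064  0.072 ]
(388, 220) [ 0.5981 -0.2409  0.0724]
(295, 283) [ 0.462  -0.0196  0.1135]
(433, 230) [ 0.5747 -0.3567  0.0357]
(200, 200) [ 0.6685  0.2065 -0.0011]
(125, 241) [0.5705 0.3873 0.0117]
(250, 330) [0.3663 0.0797 0.1225]
(277, 212) [ 0.6448 -0.0839  0.0489]
(347, 235) [0.4584 0.0166 0.0874]
(380, 250) [0.3864 0.1049 0.1264]
(314, 195) [ 0.5939 -0.2134  0.044 ]
(200, 280) [ 7.147e-01  1.484e-01 -7.000e-04]
```

View pics/topc.png

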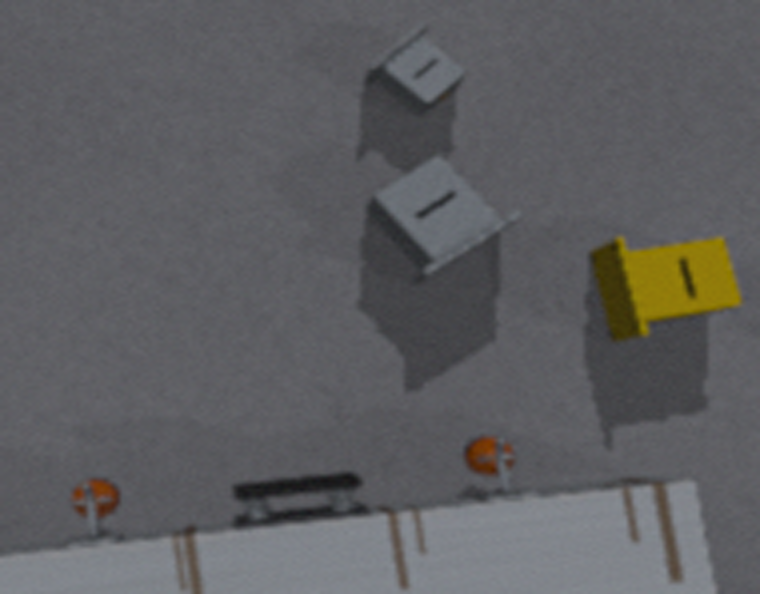

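View pics/topb.png

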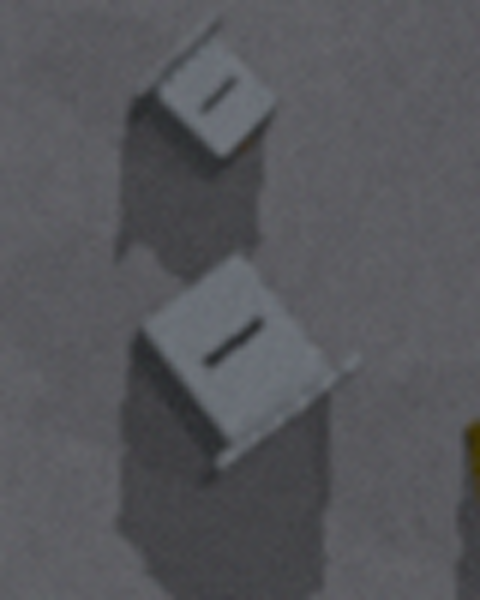

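View pics/sidec.png

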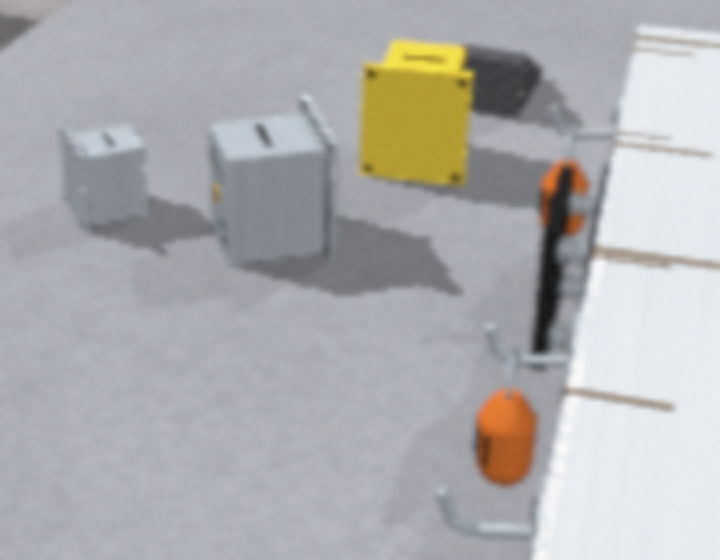

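```bash
cat > h.py <<'E'
import numpy as np,cv2
def ld(n,t="0"):
    z=dict(np.load(f"pics/{n}{t}.npz")); return z
def ray(z,u,v):
    T=z["world_from_camera"];r=np.array([(u-z["cx"])/z["fx"],(v-z["cy"])/z["fy"],1.])
    return T[:3,3],T[:3,:3]@r
def plane(z,u,v,h):
    o,r=ray(z,u,v);return o+r*(h-o[2])/r[2]
def tri(z1,p1,z2,p2):
    o1,r1=ray(z1,*p1);o2,r2=ray(z2,*p2)
    A=np.stack([r1,-r2],1);s=np.linalg.lstsq(A,o2-o1,rcond=None)[0]
    a=o1+s[0]*r1;b=o2+s[1]*r2;return (a+b)/2,np.linalg.norm(a-b)
def cloud(z):
    T=z["world_from_camera"];v,u=np.mgrid[0:420,0:560];d=z["d"]
    return np.stack([(u-z["cx"])/z["fx"]*d,(v-z["cy"])/z["fy"]*d,d],-1)@T[:3,:3].T+T[:3,3]
E
python3 - <<'E'
from h import *
t=ld("top");s=ld("side");P=cloud(t);S=cloud(s)
# box top in top view
c=lambda x,y:(290+(x+.5)/6-.5,140+(y+.5)/6-.5)
for nm,xy in dict(left=(138,330),front=(238,255),right=(325,372),bot=(222,442),slot=(235,342)).items():
    print(nm,plane(t,*c(*xy),.072).round(4))
for nm,xy in dict(pl1=(218,465),pl2=(357,358)).items(): print(nm,plane(t,*c(*xy),.08).round(4))
# slot two views
cs=lambda x,y:(210+(x+.5)/4-.5,165+(y+.5)/4-.5)
print("slot tri",tri(t,c(235,342),s,cs(264,135)))
print("front-left corner tri",tri(t,c(138,330),s,cs(222,162)), "bot",tri(t,c(222,442),s,cs(322,145)))
m=(np.abs(P[...,0]-.645)<.06)&(np.abs(P[...,1]+.105)<.06)&(P[...,2]>.062)
for lo,hi in((.062,.0765),(.0765,.09)):
    k=m&(P[...,2]>lo)&(P[...,2]<hi);q=P[k][:,:2].astype(np.float32)
    print(k.sum(),np.median(P[k][:,2]),cv2.minAreaRect(q),q.mean(0))
# plank front edge in top
k=(P[...,2]>.117)&(P[...,2]<.135)&(P[...,0]<.5)
q=P[k];E=[]
for y in np.arange(-.2,.3,.01):
    w=q[np.abs(q[:,1]-y)<.005]
    if len(w)>5:E.append((y,w[:,0].max()))
E=np.array(E);print(E.round(3).tolist());
# pad dark points
m=(P[...,2]>.095)&(P[...,2]<.13)&(np.abs(P[...,0]-.462)<.03)&(np.abs(P[...,1]+.02)<.07)
rgb=t["p"];k=m&(rgb.max(-1)<60);print("pad top",k.sum(),np.median(P[k],0),cv2.minAreaRect(P[k][:,:2].astype(np.float32)),np.argwhere(k).min(0),np.argwhere(k).max(0))
E
```

```text
left [ 0.6625 -0.0687  0.072 ]
front [ 0.691  -0.1088  0.072 ]
right [ 0.644  -0.1406  0.072 ]
bot [ 0.6178 -0.0995  0.072 ]
slot [ 0.6567 -0.1062  0.072 ]
pl1 [ 0.6081 -0.0967  0.08  ]
pl2 [ 0.648  -0.1519  0.08  ]
slot tri (array([ 0.65702489, -0.10608673,  0.07198611]), np.float64(0.00058417191720167))
front-left corner tri (array([ 0.6651977 , -0.06800037,  0.07040929]), np.float64(0.005128005237281309)) bot (array([ 0.61769304, -0.09890138,  0.07630781]), np.float64(0.0007906846317346689))
553 0.07206436083525003 ((0.6495822668075562, -0.10383894294500351), (0.06387481838464737, 0.060263317078351974), 35.30482864379883) [ 0.6530669  -0.10576463]
57 0.07996408260489252 ((0.6513445377349854, -0.1078144907951355), (0.06163504719734192, 0.06822139769792557), 35.15625762939453) [ 0.63067454 -0.12245474]
[[-0.2, 0.459], [-0.19, 0.458], [-0.18, 0.458], [-0.17, 0.456], [-0.16, 0.454], [-0.15, 0.454], [-0.14, 0.453], [-0.13, 0.455], [-0.12, 0.453], [-0.11, 0.449], [-0.1, 0.449], [-0.09, 0.448], [-0.08, 0.446], [-0.07, 0.446], [-0.06, 0.446], [-0.05, 0.468], [-0.04, 0.468], [-0.03, 0.468], [-0.02, 0.464], [-0.01, 0.465], [0.0, 0.463], [0.01, 0.463], [0.02, 0.44], [0.03, 0.436], [0.04, 0.435], [0.05, 0.435], [0.06, 0.433], [0.07, 0.431], [0.08, 0.431], [0.09, 0.43], [0.1, 0.431], [0.11, 0.428], [0.12, 0.426], [0.13, 0.426], [0.14, 0.425], [0.15, 0.423], [0.16, 0.423], [0.17, 0.422], [0.18, 0.421], [0.19, 0.42], [0.2, 0.42], [0.21, 0.418], [0.22, 0.42], [0.23, 0.415], [0.24, 0.415], [0.25, 0.413], [0.26, 0.413], [0.27, 0.412], [0.28, 0.412], [0.29, 0.41]]
pad top 164 [ 0.46192963 -0.01737207  0.11483368] ((0.4548487067222595, -0.017753422260284424), (0.024243442341685295, 0.07010574638843536), 6.040827751159668) [279 279] [294 311]
```

```bash
cat >> h.py <<'E'
from scipy.spatial.transform import Rotation as R
def go(o,p,yaw_y,tilt=None):
    # p world target, yaw_y deg: azimuth of tool y, tool z down
    q=o["eef_rot"];C=R.from_quat([q[1],q[2],q[3],q[0]]);a=np.radians(yaw_y)
    y=np.array([np.cos(a),np.sin(a),0]);z=np.array([0,0,-1.]);x=np.cross(y,z)
    D=R.from_matrix(np.stack([x,y,z],1))
    return (C.inv().apply(np.array(p)-o["eef_pos"])*1000).round(1),(C.inv()*D).as_rotvec().round(4)
E
python3 - <<'E'
from bench import *
import bench
print([ (k,getattr(bench,k)) for k in dir(bench) if not k.startswith('_')][:30])
from h import *
o=get_obs()
print(go(o,(.654,-.104,.22),125.4))
E
```

```text
[('MotionError', <class 'bench.MotionError'>), ('camera', <function make.<locals>.drawn_camera at 0x7fae584bc0e0>), ('get_calibration', <function make.<locals>.<lambda> at 0x7fae584bc680>), ('get_obs', <function make.<locals>.<lambda> at 0x7fae584bc5e0>), ('hand_in', <function connect.<locals>.done at 0x7fae5842f740>), ('tip_extent', 0.014)]
(array([-653.8, -468.3,   25. ]), array([-1.100e-03, -8.000e-04, -9.367e-01]))
```

```bash
python3 -m jog '[[[-654,-468,25],[0,0,-0.937],1],[[-654,-468,25],[0,0,-0.937],1],[[-654,-468,25],[0,0,-0.937],1],[[-654,-468,25],[0,0,-0.937],1],[[-654,-468,25],[0,0,-0.937],1],[[-654,-468,25],[0,0,-0.937],1],[[-654,-468,25],[0,0,-0.937],1],[[-654,-468,25],[0,0,-0.937],1],[[-654,-468,25],[0,0,-0.937],1],[[-654,-468,25],[0,0,-0.937],1],[[-654,-468,25],[0,0,-0.937],1],[[-654,-468,25],[0,0,-0.937],1],[[-654,-468,25],[0,0,-0.937],1],[[-654,-468,25],[0,0,-0.937],1],[[-654,-468,25],[0,0,-0.937],1],[[-654,-468,25],[0,0,-0.937],1],[[-654,-468,25],[0,0,-0.937],1],[[-654,-468,25],[0,0,-0.937],1],[[-654,-468,25],[0,0,-0.937],1],[[-654,-468,25],[0,0,-0.937],1]]'
python3 - <<'E'
from bench import *
from h import *
o=get_obs();print(o["eef_pos"],o["time_s"],go(o,(.654,-.104,.22),125.4))
E
```

```text
time_s: 1.82
eef_pos: [0.6493, -0.0977, 0.2198]
eef_rot: [-0.001, -0.304, 0.953, -0.0]
wrist_force: [1.3, -0.1, -0.0]
opening: 1.001
[ 0.64925176 -0.09767808  0.21976957] 1.8167 (array([-0.2, -7.9, -0.2]), array([ 0.0001, -0.0016,  0.0001]))
```

```bash
python3 -m jog '[[[0,-8,0],[0,0,0],1],[[0,-8,0],[0,0,0],1],[[0,-8,0],[0,0,0],1]]'
python3 - <<'E'
from bench import *
from h import *
o=get_obs();cal=get_calibration("wrist");p,d=camera("wrist")
cv2.imwrite("pics/wrist1.png",p[:,:,::-1]);np.savez("pics/wrist1.npz",p=p,d=d,**{k:np.array(v) for k,v in cal.items()},)
print(o["eef_pos"],o["eef_rot"],cal)
E
```

```text
time_s: 2.07
eef_pos: [0.6533, -0.1042, 0.2187]
eef_rot: [-0.001, -0.304, 0.953, 0.001]
wrist_force: [-0.9, 0.6, 0.7]
opening: 0.998
[ 0.65330116 -0.10422401  0.218749  ] [-1.49654215e-03 -3.03514574e-01  9.52825438e-01  5.90322516e-04] {'fx': 325.19226210127806, 'fy': 325.19226210127806, 'cx': 277.16049479400556, 'cy': 211.31248865134185, 'world_from_camera': array([[-0.57890012,  0.78645757,  0.21531175,  0.59882816],
       [ 0.81539533,  0.55761913,  0.1555357 , -0.14331222],
       [ 0.00226028,  0.26560383, -0.96407961,  0.3477355 ],
       [ 0.        ,  0.        ,  0.        ,  1.        ]])}
```

View pics/wrist1.png

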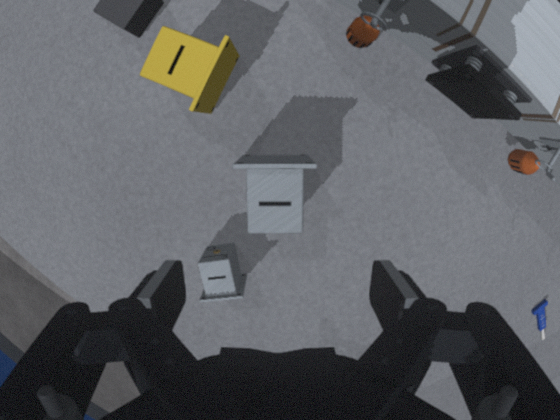

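The wrist view confirms the large grey box. Its body top spans columns 247–303 and its front edge is at row 233. The back plate's top edge is at row 165, columns 235–316, nearly aligned with the jaws. The small grey box is at (218,278), and the pad is at about (480,85).

```bash
cat >> h.py <<'E'
def fray(z,u,v):
    T=z["world_from_camera"];dx,dy=u-float(z["cx"]),v-float(z["cy"]);r=np.hypot(dx,dy);th=r/float(z["fx"])
    c=np.array([dx/r*np.sin(th),dy/r*np.sin(th),np.cos(th)]);return T[:3,3],T[:3,:3]@c
def fplane(z,u,v,h):
    o,r=fray(z,u,v);return o+r*(h-o[2])/r[2]
E
python3 - <<'E'
from h import *
z=ld("wrist","1");p=z["p"]
for nm,(x0,x1,y0,y1) in dict(box=(220,330,150,250),pad=(420,540,30,130)).items():
    cv2.imwrite(f"pics/w1{nm}.png",cv2.resize(p[y0:y1,x0:x1,::-1],None,fx=6,fy=6 if nm!='x' else 5,interpolation=cv2.INTER_CUBIC)[:600,:800])
E
```

```text
(no output)
```

View pics/w1box.png

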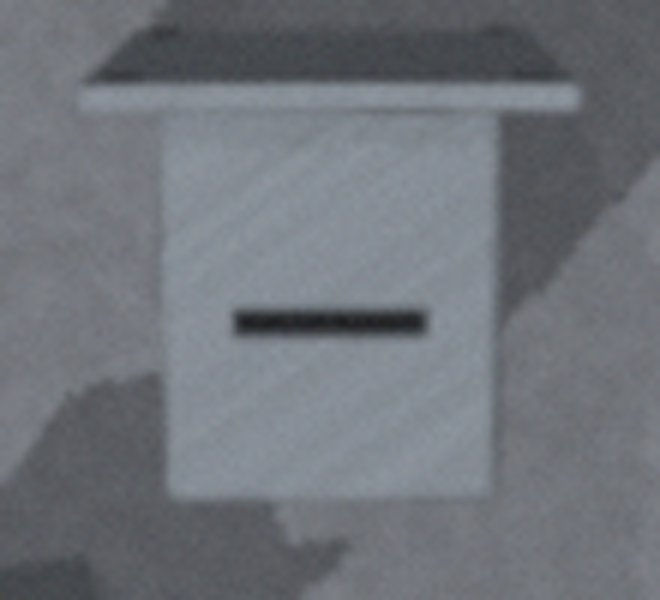

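View pics/w1pad.png

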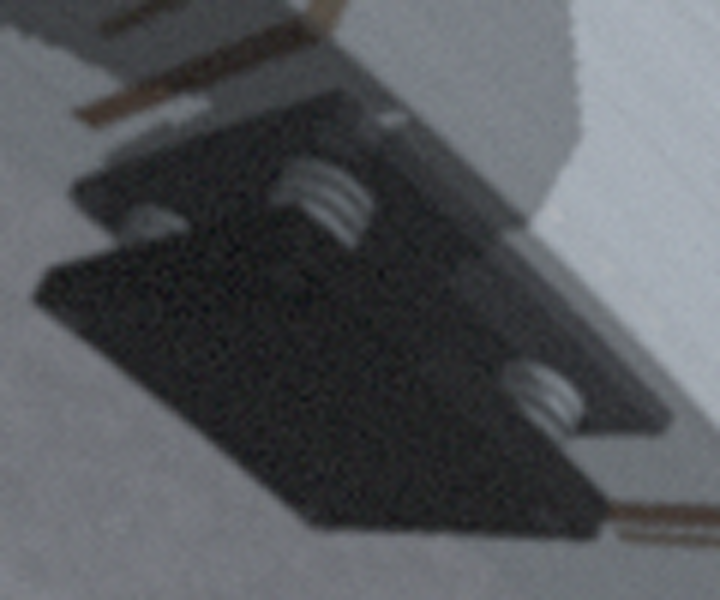

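```bash
python3 - <<'E'
from h import *
z=ld("wrist","1")
b=lambda x,y:(220+(x+.5)/6-.5,150+(y+.5)/6-.5)
pc=lambda x,y:(420+(x+.5)/6-.5,30+(y+.5)/6-.5)
FL,FR=fplane(z,*b(490,496),.072),fplane(z,*b(167,498),.072)
RL,RR=fplane(z,*b(498,112),.080),fplane(z,*b(163,112),.080)
P1,P2=fplane(z,*b(580,86),.08),fplane(z,*b(80,88),.08)
for a in(FL,FR,RL,RR,P1,P2):print(a.round(4))
print("width",np.linalg.norm(FL-FR),"plate w",np.linalg.norm(P1-P2))
f=(FL+FR)/2;r=(P1+P2)/2;e=(f-r);print("front mid",f,"plate mid",r,"len",np.hypot(*e[:2]),"yaw",np.degrees(np.arctan2(e[1],e[0])))
for a,c in((FL,FR),(P1,P2)):
    e=a-c;print("edge normal yaw",np.degrees(np.arctan2(-e[0],e[1])))
for nm,xy,h in(("BL",(38,300),.035),("BR",(310,525),.035),("TL",(280,205),.115),("TR",(603,537),.115)):print(nm,fplane(z,*pc(*xy),h).round(4))
# heights by two views: slot centre top+wrist, pad bottom corners
t=ld("top");c=lambda x,y:(290+(x+.5)/6-.5,140+(y+.5)/6-.5)
o1,r1=fray(z,*b(331,322));o2,r2=ray(t,*c(235,342));s=np.linalg.lstsq(np.stack([r1,-r2],1),o2-o1,rcond=None)[0];print("slot 2view",o1+s[0]*r1,o2+s[1]*r2)
E
```

```text
[ 0.6638 -0.0699  0.072 ]
[ 0.6921 -0.1092  0.072 ]
[ 0.6162 -0.1044  0.08  ]
[ 0.643  -0.1422  0.08  ]
[ 0.6065 -0.0973  0.08  ]
[ 0.6468 -0.1536  0.08  ]
width 0.04839422889352783 plate w 0.0692653344208637
front mid [ 0.67793052 -0.08951851  0.072     ] plate mid [ 0.62667007 -0.1254498   0.08      ] len 0.06259944381348283 yaw 35.028742215048354
edge normal yaw 35.72703220521005
edge normal yaw 35.54446074273527
BL [ 0.4683 -0.05    0.035 ]
BR [0.4622 0.0166 0.035 ]
TL [ 0.465  -0.0537  0.115 ]
TR [0.4608 0.0184 0.115 ]
slot 2view [ 0.65477676 -0.10538083  0.07633059] [ 0.65602772 -0.10561462  0.0765558 ]
```

```bash
python3 - <<'E'
from bench import *
from h import *
o=get_obs();print(go(o,(.654,-.1055,.042),125.5))
E
```

```text
(array([ 1.000e-01, -2.700e+00,  1.771e+02]), array([ 0.0019, -0.0023, -0.0015]))
```

```bash
python3 -m jog '[[[0,-2.5,60],[0.002,-0.002,-0.001],1],[[0,-2.7,100],[0.002,-0.002,-0.001],1],[[0,-2.7,130],[0.002,-0.002,-0.001],1],[[0,-2.7,150],[0.002,-0.002,-0.001],1],[[0,-2.7,165],[0.002,-0.002,-0.001],1],[[0,-2.7,177],[0.002,-0.002,-0.001],1],[[0,-2.7,177],[0.002,-0.002,-0.001],1],[[0,-2.7,177],[0.002,-0.002,-0.001],1],[[0,-2.7,177],[0.002,-0.002,-0.001],1]]'
python3 - <<'E'
from bench import *
from h import *
o=get_obs();print(go(o,(.654,-.1055,.042),125.5))
p,d=camera("wrist");cv2.imwrite("pics/wrist2.png",p[:,:,::-1])
E
```

```text
time_s: 2.87
eef_pos: [0.6558, -0.1056, 0.0446]
eef_rot: [0.001, -0.305, 0.952, -0.001]
wrist_force: [1.1, -0.3, 1.0]
opening: 0.998
(array([1.4, 1.2, 2.6]), array([-0.0034,  0.0021, -0.0001]))
```

View pics/wrist2.png

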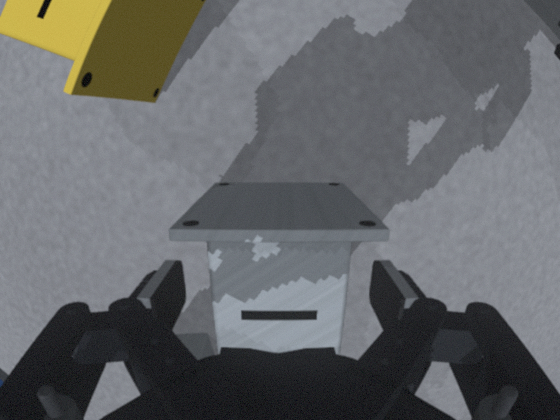

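The box sits squarely between the pads. Its body spans columns 208–352, the pads are at columns 183 and 372, and the plate edge is at row 238. I'll finish the last 2 mm and close.

```bash
python3 -m jog '[[[1,1,2.5],[-0.003,0.002,0],1],[[1,1,2.5],[-0.003,0.002,0],1],[[1,1,2.5],[-0.003,0.002,0],0],[[1,1,2.5],[-0.003,0.002,0],0],[[1,1,2.5],[-0.003,0.002,0],0],[[1,1,2.5],[-0.003,0.002,0],0],[[1,1,2.5],[-0.003,0.002,0],0],[[1,1,2.5],[-0.003,0.002,0],0],[[1,1,2.5],[-0.003,0.002,0],0],[[1,1,2.5],[-0.003,0.002,0],0]]'
python3 -c "
from bench import *;o=get_obs();print(o['eef_pos'],o['wrist_force'],o['opening'])"
```

```text
time_s: 3.75
eef_pos: [0.6549, -0.1058, 0.0426]
eef_rot: [0.001, -0.305, 0.952, -0.001]
wrist_force: [1.7, -1.3, 2.9]
opening: 0.58
[ 0.65490571 -0.10581202  0.04261421] [ 1.67987087 -1.30564772  2.85264244] 0.580124410902505
```

```bash
python3 -m jog '[[[0,0,-12],[0,0,0],0],[[0,0,-24],[0,0,0],0],[[0,0,-35],[0,0,0],0],[[0,0,-35],[0,0,0],0],[[0,0,-35],[0,0,0],0],[[0,0,-35],[0,0,0],0]]'
python3 - <<'E'
from bench import *
from h import *
o=get_obs();print(o["wrist_force"],o["opening"],go(o,(.540,-.010,.0776),95.7))
E
```

```text
time_s: 4.25
eef_pos: [0.6546, -0.1056, 0.0775]
eef_rot: [0.0, -0.305, 0.952, -0.0]
wrist_force: [0.2, -0.4, -4.6]
opening: 0.576
[ 0.2488668  -0.36093994 -4.55539833] 0.5761913437745378 (array([ 37.8, 144.4,  -0.2]), array([-0.001 ,  0.0007,  0.5198]))
```

```bash
python3 -m jog '[[[6,24,0],[0,0,0.086],0],[[12,48,0],[0,0,0.173],0],[[19,72,0],[0,0,0.26],0],[[25,96,0],[0,0,0.346],0],[[31,120,0],[0,0,0.433],0],[[38,144,0],[0,0,0.52],0],[[38,144,0],[0,0,0.52],0],[[38,144,0],[0,0,0.52],0],[[38,144,0],[0,0,0.52],0],[[38,144,0],[0,0,0.52],0]]'
python3 - <<'E'
from bench import *
from h import *
o=get_obs();print(o["eef_pos"],go(o,(.540,-.010,.0776),95.7),o["wrist_force"])
for n in("wrist","top","side"):
    cal=get_calibration(n);p,d=camera(n);cv2.imwrite(f"pics/{n}3.png",p[:,:,::-1])
    np.savez(f"pics/{n}3.npz",p=p,d=d,**{k:np.array(v) for k,v in cal.items()})
    if n=="top":c=p[220:320,230:360]
    if n=="side":c=p[165:305,240:400]
    if n!="wrist":cv2.imwrite(f"pics/{n}3c.png",cv2.resize(c[:,:,::-1],None,fx=6 if n=="top" else 4,fy=6 if n=="top" else 4,interpolation=cv2.INTER_CUBIC))
E
```

```text
time_s: 5.08
eef_pos: [0.541, -0.0111, 0.0775]
eef_rot: [0.001, -0.05, 0.999, -0.001]
wrist_force: [0.0, 1.1, -5.1]
opening: 0.577
[ 0.54096203 -0.01105735  0.07754566] (array([ 0.9,  1.1, -0.1]), array([-0.0013,  0.002 ,  0.0001])) [ 0.03302826  1.05129666 -5.09448563]
```

View pics/wrist3.png

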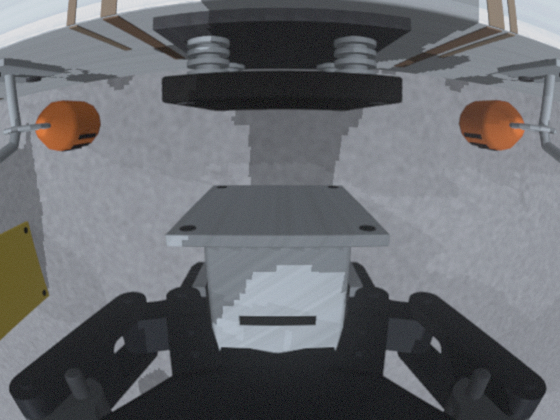

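View pics/top3c.png

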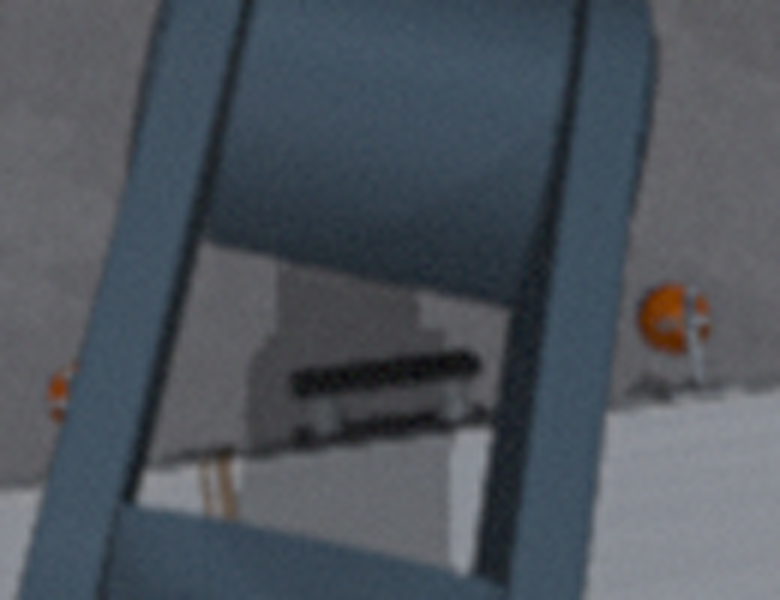

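View pics/side3c.png

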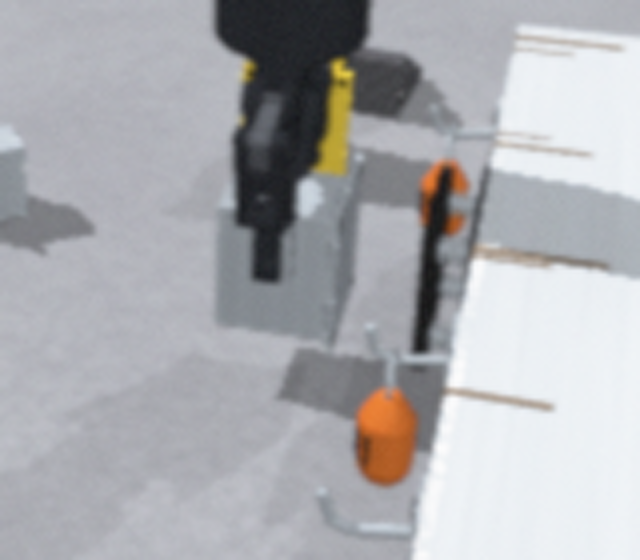

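```bash
python3 - <<'E'
from h import *
z=ld("wrist","3");p=z["p"]
c=p[60:120,150:415,::-1].astype(float);c=np.clip(255*(c/255)**.5,0,255).astype(np.uint8)
cv2.imwrite("pics/w3pad.png",cv2.resize(c,None,fx=3,fy=6,interpolation=cv2.INTER_CUBIC))
c=p[175:260,150:405,::-1].astype(float);c=np.clip(255*(c/255)**.7,0,255).astype(np.uint8)
cv2.imwrite("pics/w3box.png",cv2.resize(c,None,fx=3,fy=6,interpolation=cv2.INTER_CUBIC))
E
```

```text
(no output)
```

View pics/w3pad.png

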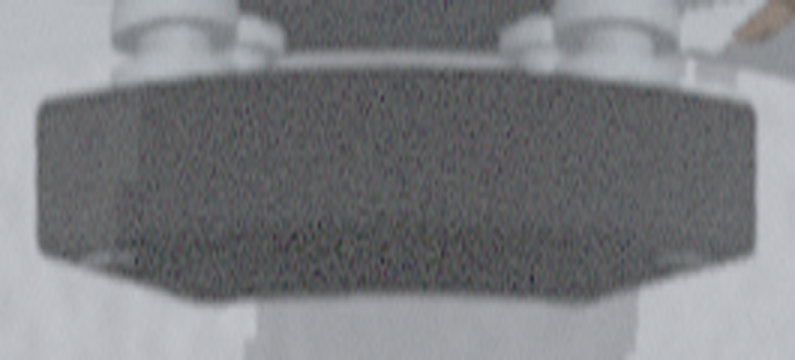

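View pics/w3box.png

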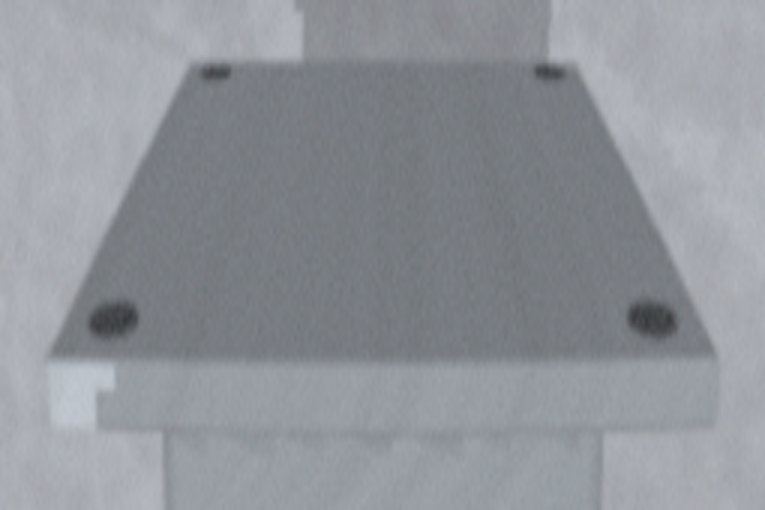

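```bash
python3 - <<'E'
from h import *
z=ld("wrist","3")
a=lambda x,y:(150+(x+.5)/3-.5,60+(y+.5)/6-.5)
b=lambda x,y:(150+(x+.5)/3-.5,175+(y+.5)/6-.5)
n=np.array([np.cos(np.radians(5.7)),np.sin(np.radians(5.7))]);l=np.array([-n[1],n[0]])
def show(nm,L,Rr):
    e=Rr-L;m=(L+Rr)/2;print(nm,"mid",m.round(4),"w",np.linalg.norm(e).round(4),"yaw",np.degrees(np.arctan2(-e[0],e[1])).round(2),"n,l",(m[:2]@n).round(4),(m[:2]@l).round(4))
show("pad top",fplane(z,*a(41,252),.115),fplane(z,*a(754,252),.115))
show("pad bot",fplane(z,*a(205,303),.035),fplane(z,*a(590,303),.035))
show("plate top",fplane(z,*b(52,357),.115),fplane(z,*b(716,357),.115))
show("plate bot",fplane(z,*b(190,62),.035),fplane(z,*b(578,62),.035))
show("holes top",fplane(z,*b(113,319),.107),fplane(z,*b(652,319),.107))
show("holes bot",fplane(z,*b(216,72),.043),fplane(z,*b(550,72),.043))
E
```

```text
pad top mid [ 0.4663 -0.0168  0.115 ] w 0.0685 yaw 5.95 n,l 0.4623 -0.063
pad bot mid [ 0.4662 -0.0157  0.035 ] w 0.0674 yaw 5.93 n,l 0.4624 -0.062
plate top mid [ 0.5064 -0.0142  0.115 ] w 0.0686 yaw 5.76 n,l 0.5025 -0.0644
plate bot mid [ 0.5066 -0.0141  0.035 ] w 0.0702 yaw 5.76 n,l 0.5027 -0.0643
holes top mid [ 0.507  -0.0143  0.107 ] w 0.0594 yaw 5.76 n,l 0.503 -0.0646
holes bot mid [ 0.506  -0.0143  0.043 ] w 0.0575 yaw 5.76 n,l 0.5021 -0.0645
```

```bash
python3 - <<'E'
from h import *
z=ld("wrist","3");s=ld("side","3")
a=lambda x,y:(150+(x+.5)/3-.5,60+(y+.5)/6-.5)
b=lambda x,y:(150+(x+.5)/3-.5,175+(y+.5)/6-.5)
c=lambda x,y:(240+(x+.5)/4-.5,165+(y+.5)/4-.5)
for nm,w,q in(("plate bot",b(578,62),c(332,345)),("pad bot",a(590,303),c(417,350)),("plate top far",b(52,357),c(361,153)),("pad top far",a(41,252),c(446,168))):
    o1,r1=fray(z,*w);o2,r2=ray(s,*q);k=np.linalg.lstsq(np.stack([r1,-r2],1),o2-o1,rcond=None)[0];print(nm,(o1+k[0]*r1).round(4),(o2+k[1]*r2).round(4))
from bench import *
o=get_obs();print(o["wrist_force"],o["eef_pos"])
n=np.array([np.cos(np.radians(5.9)),np.sin(np.radians(5.9)),0]);l=np.array([-n[1],n[0],0])
t=o["eef_pos"]+l*.0017-n*.037;t[2]=.0776;print(go(o,t,95.9))
E
```

```text
plate bot [0.5021 0.0196 0.0406] [0.5037 0.0198 0.0409]
pad bot [0.4634 0.0156 0.0457] [0.4614 0.0152 0.0458]
plate top far [ 0.5098 -0.0483  0.1151] [ 0.5121 -0.0482  0.116 ]
pad top far [ 0.4698 -0.0512  0.1141] [ 0.4679 -0.0517  0.1143]
[-0.51735459 -0.47731362 -4.03505531] [ 0.5406282  -0.01102459  0.07733368]
(array([37. ,  1.6, -0.3]), array([-0.0009,  0.0013, -0.004 ]))
```

```bash
python3 -m jog '[[[8,1,0],[0,0,-0.004],0],[[16,1.6,0],[0,0,-0.004],0],[[24,1.6,0],[0,0,-0.004],0],[[30,1.6,0],[0,0,-0.004],0],[[36,1.6,0],[0,0,-0.004],0],[[36,1.6,0],[0,0,-0.004],0],[[36,1.6,0],[0,0,-0.004],0],[[36,1.6,0],[0,0,-0.004],0],[[36,1.6,0],[0,0,-0.004],0]]'
python3 - <<'E'
from bench import *
from h import *
o=get_obs();print(o["eef_pos"],o["wrist_force"])
n="wrist";cal=get_calibration(n);p,d=camera(n);cv2.imwrite(f"pics/{n}4.png",p[:,:,::-1])
np.savez(f"pics/{n}4.npz",p=p,d=d,**{k:np.array(v) for k,v in cal.items()})
c=p[160:260,150:405,::-1].astype(float);c=np.clip(255*(c/255)**.5,0,255).astype(np.uint8)
cv2.imwrite("pics/w4.png",cv2.resize(c,None,fx=3,fy=6,interpolation=cv2.INTER_CUBIC))
E
```

```text
time_s: 5.98
eef_pos: [0.5051, -0.0131, 0.0775]
eef_rot: [0.001, -0.051, 0.999, -0.001]
wrist_force: [-1.0, -0.3, -4.9]
opening: 0.578
[ 0.50514902 -0.01310925  0.07753759] [-0.95819089 -0.26100761 -4.91014251]
```

View pics/w4.png

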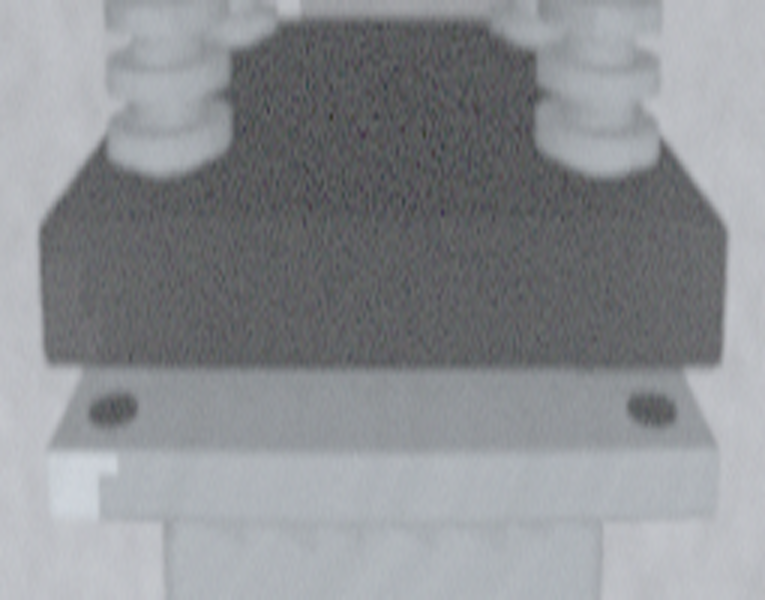

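The pad's front-top edge (columns 46–721 of the crop) is centred over the plate's (50–716), with a small gap left. I'll compute that gap and then press in small steps.

```bash
python3 - <<'E'
from h import *
z=ld("wrist","4");b=lambda x,y:(150+(x+.5)/3-.5,160+(y+.5)/6-.5)
for nm,y,x in(("pad",364,(45,722)),("plate",448,(50,717))):
    A,B=[fplane(z,*b(q,y),.115) for q in x];e=B-A;m=(A+B)/2;n=np.array([np.cos(.103),np.sin(.103)]);print(nm,m.round(4),m[:2]@n,np.linalg.norm(e),np.degrees(np.arctan2(-e[0],e[1])))
E
python3 -m jog '[[[2,0,0],[0,0,0],0],[[4,0,0],[0,0,0],0],[[6,0,0],[0,0,0],0],[[6,0,0],[0,0,0],0],[[6,0,0],[0,0,0],0],[[6,0,0],[0,0,0],0]]'
```

```text
pad [ 0.4661 -0.0168  0.115 ] 0.4619210752310815 0.0691088647959646 5.947450132803093
plate [ 0.4706 -0.0164  0.115 ] 0.466469237719386 0.06897970151302932 5.94822877500038
time_s: 6.53
eef_pos: [0.4994, -0.0137, 0.0776]
eef_rot: [0.001, -0.051, 0.999, -0.001]
wrist_force: [2.1, -0.2, -5.0]
opening: 0.579
```

```bash
python3 -m jog '[[[1.5,0,0],[0,0,0],0],[[3,0,0],[0,0,0],0],[[3,0,0],[0,0,0],0],[[3,0,0],[0,0,0],0],[[3,0,0],[0,0,0],0]]'
for i in 1 2 3 4; do python3 -m jog '[[[0,0,0],[0,0,0],0]]' | grep -E "force|pos"; done
```

```text
time_s: 6.95
eef_pos: [0.4969, -0.014, 0.0777]
eef_rot: [0.002, -0.051, 0.999, -0.001]
wrist_force: [6.1, 1.2, -7.4]
opening: 0.579
eef_pos: [0.4973, -0.0141, 0.0778]
wrist_force: [4.6, 0.4, -7.5]
eef_pos: [0.4976, -0.014, 0.0779]
wrist_force: [4.6, 0.9, -7.8]
eef_pos: [0.4977, -0.014, 0.0779]
wrist_force: [5.1, 0.8, -7.3]
eef_pos: [0.4977, -0.014, 0.0779]
wrist_force: [4.1, 1.6, -6.2]
```

```bash
python3 -m jog '[[[2,0,0],[0,0,0],0],[[4,0,0],[0,0,0],0],[[5,0,0],[0,0,0],0],[[5,0,0],[0,0,0],0],[[5,0,0],[0,0,0],0],[[5,0,0],[0,0,0],0],[[5,0,0],[0,0,0],0],[[5,0,0],[0,0,0],0]]'
python3 - <<'E'
from bench import *
import time
for i in range(4):
    o=get_obs();print(o["eef_pos"],o["wrist_force"],o["torque"]);camera("top")
E
```

```text
time_s: 7.95
eef_pos: [0.4939, -0.0145, 0.0781]
eef_rot: [0.004, -0.051, 0.999, -0.001]
wrist_force: [8.9, 2.0, -10.7]
opening: 0.578
[ 0.49389638 -0.01448587  0.07811566] [  8.87489108   2.03986605 -10.74691177] [ 0.27171029 -1.30667794  0.00150787]
[ 0.49387906 -0.01447312  0.07811245] [ 8.99406124  1.02158117 -9.49848721] [ 0.2564576  -1.3250598  -0.04579689]
[ 0.49389377 -0.01446729  0.07810112] [  9.60772693   1.76522608 -10.71442804] [ 0.27175235 -1.25933697 -0.1251496 ]
[ 0.49390488 -0.01447508  0.07810944] [ 7.96392717  1.17146315 -9.34638014] [ 0.32891426 -1.29454282 -0.01844676]
```

```bash
python3 - <<'E'
from bench import *
from h import *
for n in("wrist","side"):
    cal=get_calibration(n);p,d=camera(n);cv2.imwrite(f"pics/{n}5.png",p[:,:,::-1])
    np.savez(f"pics/{n}5.npz",p=p,d=d,**{k:np.array(v) for k,v in cal.items()})
    if n=="side":cv2.imwrite("pics/side5c.png",cv2.resize(p[150:300,240:400,::-1],None,fx=4,fy=4,interpolation=cv2.INTER_CUBIC))
E
```

```text
(no output)
```

View pics/wrist5.png

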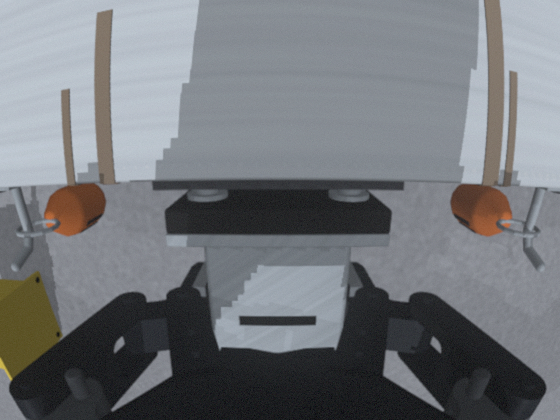

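View pics/side5c.png

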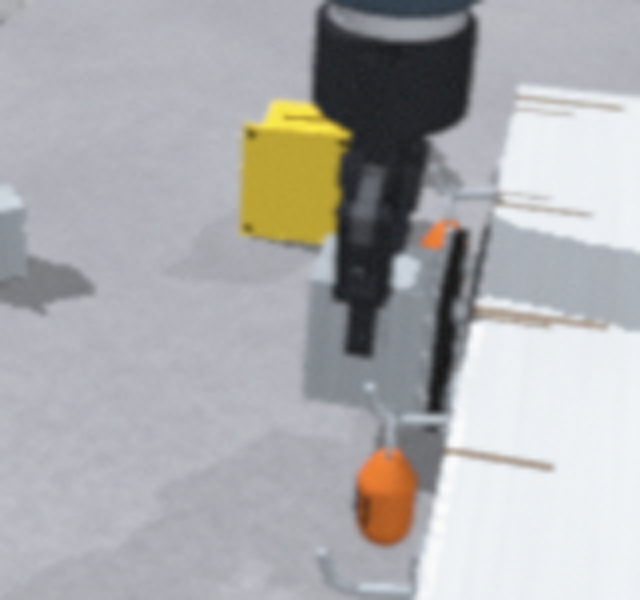

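```bash
python3 -m jog '[[[1,0,0.5],[0,0,0],0],[[2,0,0.8],[0,0,0],0],[[2,0,0.8],[0,0,0],0],[[2,0,0.8],[0,0,0],0],[[2,0,0.8],[0,0,0],0],[[2,0,0.8],[0,0,0],0],[[2,0,0.8],[0,0,0],0],[[2,0,0.8],[0,0,0],0],[[2,0,0.8],[0,0,0],0],[[2,0,0.8],[0,0,0],0],[[2,0,0.8],[0,0,0],0],[[2,0,0.8],[0,0,0],0]]'
python3 - <<'E'
from bench import *
from h import *
F=[]
for i in range(8):
    o=get_obs();F.append(np.r_[o["eef_pos"]*1000,o["wrist_force"]]);camera("top")
print(np.round(F,2),np.mean(F,0).round(2),go(o,o["eef_pos"],95.9))
E
```

```text
time_s: 9.25
eef_pos: [0.4937, -0.0145, 0.0782]
eef_rot: [0.006, -0.051, 0.999, -0.001]
wrist_force: [9.1, 3.4, -5.8]
opening: 0.574
[[493.65 -14.53  78.16   9.08   3.42  -5.81]
 [493.67 -14.52  78.15   8.28   3.37  -5.96]
 [493.68 -14.54  78.17   9.33   4.25  -5.76]
 [493.66 -14.52  78.16   9.03   4.    -6.11]
 [493.66 -14.54  78.16   9.25   3.04  -5.25]
 [493.67 -14.52  78.16   9.68   3.02  -7.01]
 [493.67 -14.53  78.16   8.99   3.55  -6.5 ]
 [493.67 -14.51  78.16   9.1    3.38  -6.38]] [493.67 -14.53  78.16   9.09   3.5   -6.1 ] (array([0., 0., 0.]), array([-0.002 ,  0.0125, -0.0011]))
```

```bash
python3 - <<'E'
from bench import *
from h import *
n="wrist";z=get_calibration(n);p,d=camera(n);c=p[170:270,150:405,::-1].astype(float);c=np.clip(255*(c/255)**.5,0,255).astype(np.uint8)
cv2.imwrite("pics/w6.png",cv2.resize(c,None,fx=3,fy=6,interpolation=cv2.INTER_CUBIC))
v,u=np.mgrid[0:420,0:560];dx,dy=u-z["cx"],v-z["cy"];r=np.hypot(dx,dy)+1e-9;th=r/z["fx"]
C=np.stack([dx/r*np.tan(th)*d,dy/r*np.tan(th)*d,d],-1);T=z["world_from_camera"];P=C@T[:3,:3].T+T[:3,3]
for y in range(196,256,3):print(y,p[y,277],P[y,277].round(4),P[y,200].round(4),P[y,350].round(4))
E
```

```text
196 [31 30 35] [ 0.4509 -0.0188  0.0982] [ 0.4519 -0.044   0.1047] [0.4465 0.0043 0.1064]
199 [32 33 34] [ 0.4508 -0.0188  0.1029] [ 0.4524 -0.0435  0.1065] [0.4473 0.0043 0.1072]
202 [31 34 33] [ 0.451  -0.0187  0.1059] [ 0.4534 -0.0434  0.1066] [0.4485 0.0047 0.1062]
205 [25 27 32] [ 0.4513 -0.0187  0.1086] [ 0.4535 -0.0427  0.1097] [0.4485 0.0038 0.1102]
208 [27 28 33] [ 0.451  -0.0187  0.1133] [ 0.4534 -0.0419  0.1131] [0.4485 0.003  0.1141]
211 [31 36 35] [ 0.4515 -0.0187  0.1147] [ 0.4535 -0.0413  0.1156] [0.4493 0.003  0.1146]
214 [36 38 41] [ 0.4521 -0.0186  0.1157] [ 0.4548 -0.0415  0.1145] [0.4497 0.0026 0.1165]
217 [33 35 37] [ 0.4531 -0.0185  0.1154] [ 0.4558 -0.0415  0.1145] [0.4508 0.003  0.1158]
220 [28 32 35] [ 0.4539 -0.0184  0.1158] [ 0.4567 -0.0415  0.1145] [0.4521 0.0035 0.1144]
223 [41 42 44] [ 0.4551 -0.0183  0.1149] [ 0.4572 -0.0411  0.1159] [0.453  0.0036 0.1146]
226 [36 34 35] [ 0.4562 -0.0182  0.1145] [ 0.4584 -0.0413  0.1153] [0.4536 0.0035 0.1155]
229 [39 38 40] [ 0.4566 -0.0181  0.1158] [ 0.4593 -0.0412  0.1152] [0.4544 0.0035 0.1161]
232 [30 33 35] [ 0.4577 -0.018   0.1154] [ 0.4603 -0.0412  0.1153] [0.4557 0.004  0.1149]
235 [84 92 97] [ 0.4589 -0.0179  0.1149] [ 0.4612 -0.0411  0.1155] [0.4564 0.0039 0.1158]
238 [109 117 121] [ 0.4597 -0.0178  0.1153] [ 0.4623 -0.0412  0.1152] [0.4571 0.0039 0.1165]
241 [113 119 125] [ 0.4607 -0.0177  0.1151] [ 0.4633 -0.0412  0.1152] [0.4585 0.0044 0.1153]
244 [110 116 124] [ 0.4614 -0.0176  0.1156] [ 0.4641 -0.0411  0.1156] [0.4594 0.0046 0.1155]
247 [100 107 112] [ 0.4627 -0.0175  0.1149] [ 5.161e-01 -6.630e-02  3.000e-04] [0.4639 0.0073 0.1064]
250 [108 115 121] [ 0.4668 -0.0171  0.1077] [ 5.186e-01 -6.640e-02 -1.000e-04] [0.4651 0.0076 0.1061]
253 [115 121 129] [ 0.4682 -0.017   0.107 ] [ 5.207e-01 -6.620e-02  3.000e-04] [0.4661 0.0077 0.1064]
```

View pics/w6.png

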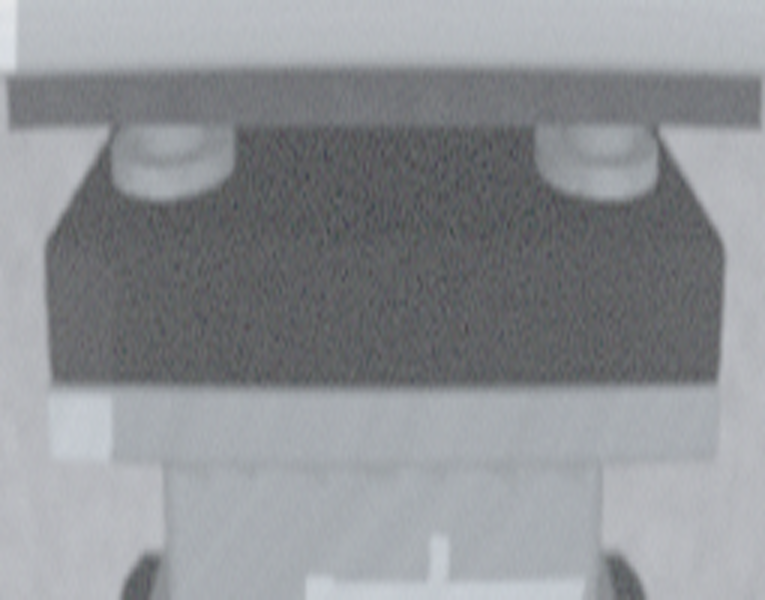

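The plate lies flush on the pad. Both top edges are at z 0.115, both span crop columns 50–717, and the pad is pushed in about 7–8 mm. I'm handing in.

```bash
python3 -c "
from bench import *
o=get_obs();print(o['time_s'],o['wrist_force'],o['opening']);print(hand_in())"
```

```text
9.7 [ 9.28126758  4.07667743 -5.97533716] 0.5812351594485863
the job is handed in; nothing more can be done
None
```

I gripped the larger grey coin box across its width and lifted it 35 mm. I turned it square to the lip and pressed its back plate onto the pad, then handed in at 9.7 s still gripping and pushing. `hand_in()` reported no verdict.

**Last checks:**
- **Push:** the steady push was about 9.4 N along the pad axis. The pad was in 7.0 mm by tool travel (about 8.5 N) and about 8 mm by the wrist camera (about 9.5 N).
- **Fit:** the plate and pad edges lined up sideways within about 1 mm. Both tops were at z ≈ 0.115, the yaw matched within about 0.1° before contact, and the tool tilt was about 0.013 rad.
- **Grip:** the opening was steady at 0.58, which matches the 50 mm box width.
- **Surroundings:** the capsules looked undisturbed in the wrist view, and the path stayed away from the chock and gauge. I took no final picture of the chock and gauge.

**Disagreements:**
- **Bottom corners:** two-view heights for the blurred bottom corners of the pad and plate read 6–11 mm high. The top corners and the wrist depth agreed with the stated heights within about 1 mm.
- **Side force:** a sideways force of about 3.5 N on the wrist remained at the end.

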